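# Close the feed tube and hold the food processor on its third step

## Task

Get the hazelnuts chopping: drop the blue food pusher end-down into the feed tube on the food processor's lid until its collar rests on the rim, so that nothing can fly out, and only then turn the black dial clockwise past its first two clicks to the third, fastest step (three dots). The dial is spring-loaded and runs back to off when let go, so hold it on the third step and finish while still holding it there. Leave the spice jar, the salt shaker and the red bowl alone.

Things in the scene. Friction and masses are not known exactly. Their poses are not given: they have to be found in the camera images.
- pusher_center (a point): Centre (half-way up) of the blue plastic food pusher, 92 mm tall, standing upright and loose on the worktop, about 90 g. From 12 mm above this point to its top at 46 mm rises its finger grip, 40 mm along x by 18 mm along y: grip it across the 18 mm, from above. z up; the same either way round (half turn about z).
- pusher: The same pusher; origin at the centre of its foot, same axes. From the foot up: oblong body 52 mm long, 46 mm along x by 32 mm along y with rounded ends, its lowest 9 mm tapered to 39 x 25 mm; collar 60 x 46 mm, 6 mm thick; finger grip 34 mm high.
- tube_mouth (a point): Centre of the rim of the upright grey feed tube on the processor's lid, 195 mm above the worktop, z up. Oblong opening 50 mm along x by 36 mm along y, wall 3 mm, 55 mm deep: the pusher goes in with its x along this x (either way round), about 2 mm play a side. Seated, its collar lies on the rim and its centre is 6 mm below this point.
- processor: Compact food processor, fixed where it stands; origin under its middle, x away from the operator, y to the bowl. White base; clear bowl with nuts at y = +75 mm, its grey lid 160 mm across, top at height 140 mm; feed tube at y = +100 mm; low control deck (top at height 62 mm) with the dial at y = -100 mm.
- dial_center (a point): Centre of the dial's black upright grip bar, on the dial's vertical axis, 87.5 mm above the worktop; x runs along the bar to the white pointer line and turns with the dial, z up. Bar 50 mm along x, 14 mm along y, 27 mm high (13.5 mm above and below), on a round skirt 56 mm across whose top is at height 75 mm. Grip it across y from above.
- dial_knob: The whole dial (grip bar and skirt) as a body; origin on the dial's axis 65 mm above the worktop, x to the pointer line. The fingers must still be on it at the end.
- speed_dial (a joint): Angle of the dial in rad: 0 off (ring mark), growing clockwise from above. Clicks at 0.40 (one dot) and 0.80 (two dots); third step (three dots) at 1.20, stop at 1.25. A spring returns it to 0 from everywhere: hold against about 0.16 N m on the third step. Before each click the torque swells to 0.15 to 0.21 N m, then gives way.
- spice_jar_center (a point): Centre of the square spice jar with the red lid, 69 x 70 x 173 mm, loose bystander.
- salt_shaker_center (a point): Centre of the steel salt shaker, 68 mm diameter, 103 mm tall, loose bystander.
- red_bowl_center (a point): Centre of the red bowl, 115 mm diameter, 59 mm tall, loose bystander.

How it is judged:
On the way, in this order (a step that is already met when the one before it is completed fails the run):
1. the pusher is seated in the feed tube, collar on the rim (z of pusher_center in the frame of tube_mouth below -0.002 m and horizontal distance between pusher_center and tube_mouth below 0.006 m and angle between pusher_center's own z axis and vertical below 0.08 rad), for 0.3 s.
2. the dial is held on the third step (value of joint speed_dial above 1.1 rad), for 0.5 s.
At the end, for the whole second after the job is handed in: Through the last second the fingers touch the dial and hold the dial on its third step (above 1.10 rad), while the pusher, let go, is seated in the feed tube: centre more than 2 mm below the rim, within 6 mm of the tube's axis, within 0.08 rad of upright (all of step 1 and value of joint speed_dial above 1.1 rad and contact force between the fingers and dial_knob above 0.5 N and contact force between the fingers and pusher below 0.1 N); the arm keeps its last pose, push and grip.
It fails at once if the dial is turned towards the first step while the feed tube is not closed by the pusher (value of joint speed_dial above 0.25 rad and not (z of pusher_center in the frame of tube_mouth below -0.002 m and horizontal distance between pusher_center and tube_mouth below 0.006 m and angle between pusher_center's own z axis and vertical below 0.08 rad)).
It fails at once if a bystander (spice jar, salt shaker, red bowl) is shifted by more than 30 mm or tipped over (distance of any of spice_jar_center, salt_shaker_center, red_bowl_center from where it was at the start of the episode above 0.03 m or angle between any of spice_jar_center, salt_shaker_center, red_bowl_center's own z axis and vertical above 0.35 rad).
It also fails if it takes over 54 s, if anything falls off the work surface, if the arm or the gripper's body presses on something with over 40 N, if the wrist force passes 120 N, or if a joint passes its speed limit or range.

## Robot

A 6-joint arm with a two-finger parallel gripper is mounted at the origin on a cart in front of the work surface, level with it; the furniture and walls round the work are solid. World frame = base frame: x ahead of the robot, y to its left, z up, the work surface at z = 0. Lengths are in m, angles in rad, forces in N, time in s.
With the tool pointing down it reaches from about 0.3 to 0.775 m from the base axis. Payload 14.6 kg.
Tool frame: the origin (TCP) lies midway between the tips of the shut fingers; the grasp point (between the pads) lies 19 mm behind it; z points along the fingers, y is the line along which they close (so a half turn about z gives the same grasp; the last joint's range is limited). The gripper opens to 85 mm and grips with 20 to 120 N. Pads are 22 mm wide; open, the fingers measure 114 mm over their backs; the gripper's body (76 mm by 85 mm) begins 54 mm behind the grasp point. The pads swing forward as they close: fully open they stand 13 mm farther back than shut.
Start: joints at [1.28, 0.3, 1.521, -0, 1.321, -0.067], TCP at [0.122, 0.536, 0.195] pointing down, gripper open.
Joint ranges: [-3.03, 3.03], [-0.79, 2.21], [0.23, 2.52], [-1.04, 4.18], [0, 3.07], [-2.55, 2.55]. Speed limits (rad/s): [2.22, 2.22, 2.57, 3.14, 3.14, 3.14].

## Interface

Orientations are given as [roll, pitch, yaw] about the fixed x, y, z axes, in that order (R = Rz(yaw) Ry(pitch) Rx(roll)).
In Python, from bench import bot gives the robot as it stands.
- The arm moves only by the shell command python3 -m pendant 'ROWS'. ROWS is JSON, a list of rows, each an object with "linear": the shift along the tool's x, y, z in m, a list of three; "twist": the turn, a rotation vector about the tool's x, y, z in degrees, a list of three; "grip": the opening, from 0 (shut) to 1 (fully open). A call has 1 to 12 rows; each row is the pose to reach, as a shift and turn from the pose commanded when the call began, along the tool's axes at that moment; what a row does not reach only later rows make up. A row lasts 1/10 s, in which the tool goes at most 50 mm and 8.59 degrees, less where a joint would pass 70% of its speed; a pose out of reach is approached as far as the arm can. A call with a gripper value outside its range is refused whole. The fingers move at their own pace and stop on an object; the grip force is fixed at half the most. Time passes only in rows, so rows that repeat a pose let the fingers close. It gives the time, the measured TCP pose, the force, the opening and the grip force at its end, in the units of the state.
- bot.get_obs(): the state, without advancing time (a new reading comes with each control period).
- bot.grab_frame(name): name is "side" or "top"; returns a dict with "frame" (480x640x3 uint8, red, green, blue), "intrinsics" (3x3 intrinsics, pixels), "R" (3x3) and "t" (3): a world point X has camera coordinates R X + t. Camera axes: x right, y down, z forward; pixel columns grow to the right and rows downward; lengths in m; the calibration is good to about 2 mm. A picture is of the moment at which its call begins. There is no depth.
- bot.finish_job(): hands the job in; it is judged then, once.
Trained networks look in the newest picture that a camera, given by its name, has taken for a name from the list of things; names that differ only in an ending like _2 or _b are one class to them, and where a whole thing is asked for, a point or a joint stands for the part that bears it (a point fixed in the world has none). Each returns a list of dicts, best first, with "score" (0 to 1); they miss things now and then, are a little off and sometimes report something else, mostly with a low value. They report only what shows in the picture. A call takes as long as a camera call.
- bot.masks_of(camera, target): "region" (480x640 bool, what is visible of it) and "box" ([left, top, right, bottom] in pixels, round what is visible of it).
The state is a dict: "time_s": time; "joints": joint angles; "joint_vel": joint speeds; "joint_torque": joint torques, N m; "position": TCP position; "orientation": TCP orientation; "wrist_force": force on the tool from outside, world axes, zero at the start; "wrist_torque": the same for the moment, N m; "gripper_width": finger opening in m; "grip_force": force on a finger pad.
Only numpy, scipy, OpenCV 4.12 (cv2) and the standard library are available. Lean on these libraries where they do the work, as an engineer would, in place of code of your own. Each camera call takes 0.05 s, during which the arm holds its last target. There are 200 camera calls.

## Working session

There is one attempt and no reset: what is moved stays moved. The work goes in short steps, Python scripts to look and compute and a shell command to move; the robot and the scene stay as the last step left them, time stands still between calls to the robot, and variables do not carry over. Pictures are saved under pics/ and viewed, at most 10 in all, crops included, and the job is handed in when it is done.

```bash
mkdir -p pics; python3 - <<'E'
from bench import bot
import cv2,numpy as np
o=bot.get_obs();print(o)
for c in("side","top"):
    f=bot.grab_frame(c);cv2.imwrite(f"pics/{c}0.png",f["frame"][:,:,::-1])
    print(c,f["intrinsics"],f["R"],f["t"])
    for n in("pusher","processor","dial_knob","tube_mouth","spice_jar_center","salt_shaker_center","red_bowl_center"):
        for d in bot.masks_of(c,n)[:2]:
            r=d["region"];ys,xs=np.nonzero(r);print(c,n,round(d["score"],2),d["box"],xs.mean().round(1),ys.mean().round(1),r.sum())
E
```

```text
{'time_s': 0.0, 'joints': array([ 1.28039034e+00,  3.00465130e-01,  1.52159475e+00, -2.18748427e-05,
        1.32070673e+00, -6.65816980e-02]), 'joint_vel': array([ 0.00036654, -0.0001147 ,  0.00094567, -0.00149236, -0.00013426,
       -0.00015119]), 'joint_torque': array([ 5.02787425e-04, -5.43502021e+01, -3.61788654e+01, -9.48156890e-05,
        4.05250656e-03,  3.92056768e-05]), 'position': array([0.12199555, 0.53600854, 0.19411883]), 'orientation': array([-3.14041988e+00, -5.69657738e-05,  2.91777376e+00]), 'wrist_force': array([-0.123177  , -0.35157417,  0.50054018]), 'wrist_torque': array([-0.00674443, -0.04232188,  0.00084137]), 'grip_force': 0.0, 'gripper_width': 0.0857909140286941}
side [[443.11572449   0.         328.11647246]
 [  0.         443.11572449 239.08464022]
 [  0.           0.           1.        ]] [[ 0.82115551 -0.57064417  0.00829835]
 [-0.29911925 -0.44272418 -0.84529461]
 [ 0.48603632  0.69163613 -0.53423606]] [-0.48720155  0.24437856  1.06544722]
side pusher 0.76 [246.0, 210.1, 263.8, 238.1] 253.4 224.7 354
side processor 0.88 [284.0, 220.0, 459.1, 344.1] 3
[... 340 characters left out ...]
  0.         442.45895645 237.17347297]
 [  0.           0.           1.        ]] [[-0.02295987 -0.99961064  0.01585575]
 [-0.9957852   0.02145759 -0.0891707 ]
 [ 0.08879575 -0.01783627 -0.99589015]] [-0.0507623   0.54445064  1.18151581]
top pusher 0.53 [188.0, 253.3, 207.3, 274.9] 194.3 265.5 326
top processor 0.66 [287.1, 209.1, 411.7, 288.8] 347.6 256.6 6631
top dial_knob 0.84 [376.5, 245.2, 400.0, 271.2] 388.0 258.6 391
top dial_knob 0.59 [182.0, 256.1, 205.9, 278.9] 194.1 265.7 371
top tube_mouth 0.55 [288.9, 165.7, 410.9, 291.5] 347.6 255.0 6965
top spice_jar_center 0.84 [195.7, 186.3, 238.2, 223.4] 216.4 203.9 873
top red_bowl_center 0.92 [437.8, 246.3, 483.7, 285.5] 461.3 264.4 1567
```

View pics/side0.png

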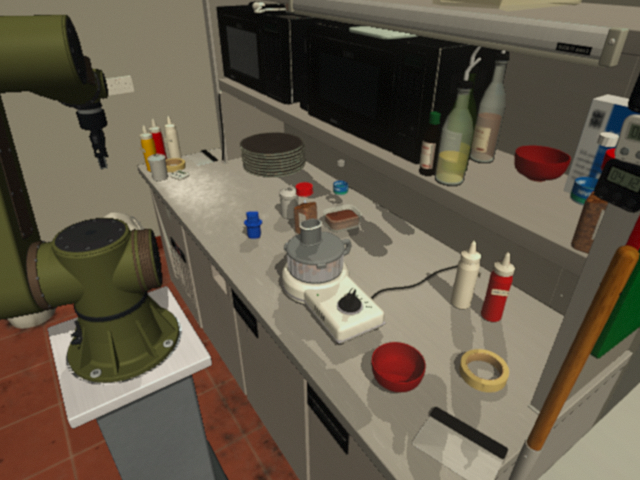

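View pics/top0.png

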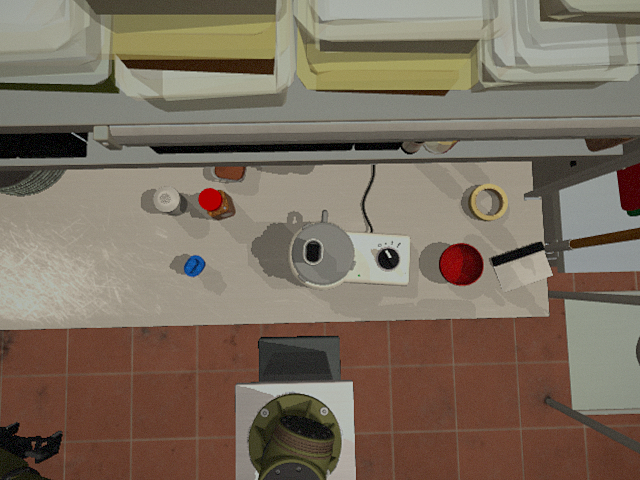

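```bash
cat > h.py <<'E'
import numpy as np,cv2
from scipy.optimize import minimize
def proj(f,X):
    X=np.atleast_2d(X);c=X@f["R"].T+f["t"];p=c@f["intrinsics"].T;return p[:,:2]/p[:,2:]
def ray(f,uv,z):
    d=np.linalg.inv(f["intrinsics"])@[uv[0],uv[1],1];d=f["R"].T@d;o=-f["R"].T@f["t"];return o+d*(z-o[2])/d[2]
def tri(fs,uvs):
    A=[];b=[]
    for f,uv in zip(fs,uvs):
        d=f["R"].T@np.linalg.inv(f["intrinsics"])@[uv[0],uv[1],1];d/=np.linalg.norm(d);o=-f["R"].T@f["t"];P=np.eye(3)-np.outer(d,d);A.append(P);b.append(P@o)
    return np.linalg.lstsq(np.vstack(A),np.hstack(b),rcond=None)[0]
def obl(L,W,z,n=12):  # oblong outline
    r=W/2;a=np.linspace(-np.pi/2,np.pi/2,n);e=L/2-r
    p=np.r_[np.c_[e+r*np.cos(a),r*np.sin(a)],np.c_[-e-r*np.cos(a),-r*np.sin(a)]]
    return np.c_[p,np.full(len(p),z)]
PUSH=[np.r_[obl(.039,.025,0),obl(.046,.032,.009),obl(.046,.032,.052)],np.r_[obl(.06,.046,.052),obl(.06,.046,.058)],np.r_[obl(.04,.018,.058),obl(.04,.018,.092)]]
def place(P,x,y,z,yaw):
    c,s=np.cos(yaw),np.sin(yaw);return P@np.array([[c,-s,0],[s,c,0],[0,0,1]]).T+[x,y,z]
def sil(f,parts,pose,S=8):
    m=np.zeros((480,640),np.float32);K=None
    ps=[proj(f,place(P,*pose)) for P in parts];a=np.vstack(ps);x0,y0=np.floor(a.min(0)).astype(int)-2;x1,y1=np.ceil(a.max(0)).astype(int)+3
    b=np.zeros(((y1-y0)*S,(x1-x0)*S),np.uint8)
    for p in ps: cv2.fillConvexPoly(b,cv2.convexHull(np.round(((p-[x0,y0]+.5)*S-.5)).astype(np.int32)),255)
    m[y0:y1,x0:x1]=cv2.resize(b,(x1-x0,y1-y0),interpolation=cv2.INTER_AREA)/255.;return m
E
python3 - <<'E'
from bench import bot
from h import *
import pickle
F={c:bot.grab_frame(c) for c in("side","top")};pickle.dump(F,open("F.pkl","wb"))
fs=[F["top"],F["side"]]
p=tri(fs,[(194.3,266),(253.4,224.7)]);print("pusher~",p)
print("tube",tri(fs,[(314,250),(312,225)]), "dial",tri(fs,[(388,258.6),(350,301)]))
ms={}
for c in F:
    h=cv2.cvtColor(F[c]["frame"],cv2.COLOR_RGB2HSV);m=((h[...,0]>100)&(h[...,0]<130)&(h[...,1]>130)).astype(np.float32)
    d=bot.masks_of(c,"pusher")[0]["box"];k=np.zeros_like(m);l,t,r,b=map(int,d);k[t-5:b+6,l-5:r+6]=1;ms[c]=m*k;print(c,ms[c].sum())
def cost(v,cs=("top","side")): return sum(np.abs(sil(F[c],PUSH,(v[0],v[1],0,v[2]))-ms[c]).sum() for c in cs)
for cs in(("top","side"),("top",),("side",)):
    best=min((minimize(cost,[p[0],p[1],y],args=(cs,),method="Nelder-Mead",options=dict(initial_simplex=[[p[0],p[1],y],[p[0]+.01,p[1],y],[p[0],p[1]+.01,y],[p[0],p[1],y+.3]])) for y in np.arange(-1.5,1.6,.5)),key=lambda r:r.fun);print(cs,best.x,best.fun)
def crop(c,u,v,w,s): return cv2.resize(F[c]["frame"][v-w:v+w,u-w:u+w,::-1],(s,s),interpolation=cv2.INTER_CUBIC)
w=np.vstack([np.hstack([crop("top",194,266,20,260),crop("top",314,250,20,260),crop("top",388,259,20,260)]),np.hstack([crop("side",254,225,20,260),crop("side",312,235,20,260),crop("side",350,301,20,260)])])
cv2.imwrite("pics/crops.png",w)
E
```

```text
pusher~ [0.47194231 0.25468895 0.04429822]
tube [ 0.49798137 -0.06086017  0.18859276] dial [ 0.47893239 -0.2560073   0.07491295]
side 330.0
top 319.0
('top', 'side') [ 0.47167419  0.25504913 -0.84792577] 99.85489654541016
('top',) [ 0.47227207  0.25418888 -0.71235735] 39.27450942993164
('side',) [0.47079057 0.25590074 1.93822842] 41.1843147277832
```

View pics/crops.png

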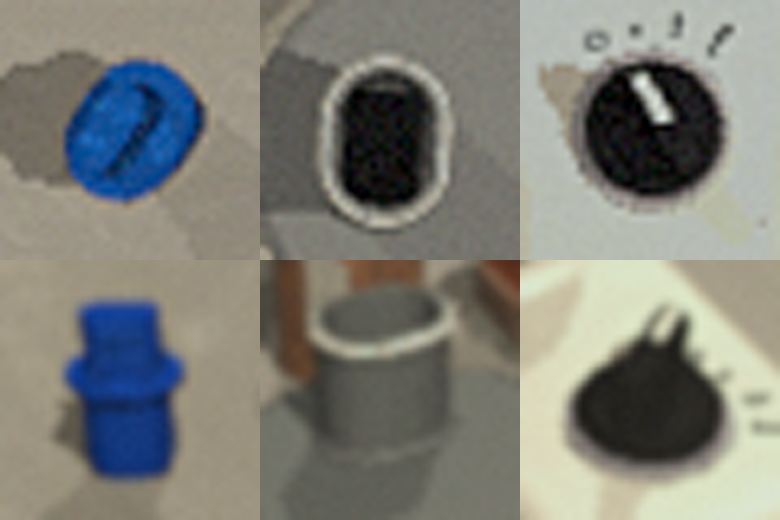

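```bash
python3 - <<'E'
from h import *
import pickle
F=pickle.load(open("F.pkl","rb"));T=F["top"];S=F["side"]
# pusher soft blueness
ms={}
for c,(u,v) in dict(top=(194,266),side=(254,225)).items():
    f=F[c]["frame"].astype(np.float32);b=f[...,2]-f[...,0];m=np.clip((b-(-5))/45,0,1);k=np.zeros_like(m);k[v-19:v+20,u-18:u+18]=1;ms[c]=m*k;print(c,ms[c].sum())
for cs in(("top",),("side",),("top","side")):
  out=[]
  for y in np.deg2rad(np.arange(-90,90,10)):
    g=lambda v:sum(np.abs(sil(F[c],PUSH,(v[0],v[1],0,y))-ms[c]).sum() for c in cs)
    r=minimize(g,[.472,.255],method="Nelder-Mead",options=dict(initial_simplex=[[.472,.255],[.477,.255],[.472,.26]]));out.append((round(r.fun),round(np.degrees(y)),*r.x.round(4)))
  print(cs,sorted(out)[:6])
# tube: dark opening & rim in top
up=cv2.resize(T["frame"],None,fx=1,fy=1);g=cv2.cvtColor(T["frame"],cv2.COLOR_RGB2GRAY)
def seg(m,u,v):
    n,l,s,c=cv2.connectedComponentsWithStats(m.astype(np.uint8));return l==l[v,u]
r=seg(g<50,314,250);ys,xs=np.nonzero(r);print("opening c",xs.mean(),ys.mean(),r.sum())
w=g[232:270,295:335];rim=(w>125);n,l,s,c=cv2.connectedComponentsWithStats(rim.astype(np.uint8));print(s,c)
i=1+np.argmax(s[1:,4]);ys,xs=np.nonzero(l==i);pts=np.c_[xs+295,ys+232].astype(np.float32)
W=np.array([ray(T,p,.195)[:2] for p in pts]).astype(np.float32)
print("rim rect",cv2.minAreaRect(W*1000),"ell",cv2.fitEllipse(W*1000))
# side rim
g2=cv2.cvtColor(S["frame"],cv2.COLOR_RGB2GRAY)
# dial
fr=T["frame"].astype(int);d=seg(g<75,388,266);ys,xs=np.nonzero(d);print("dial dark",xs.min(),xs.max(),ys.min(),ys.max(),d.sum())
x0=ray(T,((xs.min()+xs.max())/2,(ys.min()+ys.max())/2),.07);print("dial axis approx",x0)
w=g[247:262,381:396];ys,xs=np.nonzero((w>130));
keep=d[246:263,380:397]
k=cv2.morphologyEx(d.astype(np.uint8),cv2.MORPH_CLOSE,np.ones((9,9)));pl=(k>0)&(g>95);ys,xs=np.nonzero(pl);P=np.array([ray(T,p,.101)[:2] for p in zip(xs,ys)]);print("pointer px",len(xs),P.mean(0),cv2.minAreaRect((P*1000).astype(np.float32)))
# white deck
hs=cv2.cvtColor(T["frame"],cv2.COLOR_RGB2HSV);dk=seg((g>165)&(hs[...,1]<40),370,275);ys,xs=np.nonzero(dk);s=xs>360;P=np.array([ray(T,p,.062)[:2] for p in zip(xs[s],ys[s])]).astype(np.float32);print("deck",dk.sum(),cv2.minAreaRect(P*1000))
E
```

```text
top 345.77777
side 379.71112
('top',) [(16, -30, np.float64(0.4722), np.float64(0.2544)), (20, -40, np.float64(0.4719), np.float64(0.2544)), (24, -20, np.float64(0.472), np.float64(0.2543)), (35, -50, np.float64(0.4716), np.float64(0.2538)), (39, -10, np.float64(0.4725), np.float64(0.2547)), (50, -60, np.float64(0.4717), np.float64(0.2538))]
('side',) [(15, -40, np.float64(0.4709), np.float64(0.2552)), (17, -50, np.float64(0.4712), np.float64(0.2558)), (18, -30, np.float64(0.4712), np.float64(0.2553)), (20, -20, np.float64(0.4712), np.float64(0.2552)), (21, -10, np.float64(0.471), np.float64(0.2549)), (24, 0, np.float64(0.4716), np.float64(0.2565))]
('top', 'side') [(40, -30, np.float64(0.4716), np.float64(0.2547)), (42, -40, np.float64(0.4713), np.float64(0.255)), (49, -20, np.float64(0.4717), np.float64(0.2548)), (57, -50, np.float64(0.4711), np.float64(0.2548)), (66, -10, np.float64(0.4718), np.float64(0.2554)), (82, -60, np.float64(0.4708), np.float64(0.255))]
opening c 312.5660377358491 251.70754716981133 212
[[   0    0   40   38 1123]
 [   0    0    4    6   12]
 [   7    0   
[... 283 characters left out ...]
746032]
 [36.7         1.2       ]
 [14.          3.        ]
 [35.          3.        ]
 [ 8.83333333 34.05555556]
 [ 0.         37.        ]]
rim rect ((502.56207275390625, -68.1141128540039), (79.56317901611328, 74.85050201416016), 88.77635955810547) ell ((503.5940856933594, -65.69453430175781), (68.29073333740234, 72.9301986694336), 17.205860137939453)
dial dark 378 398 248 268 318
dial axis approx [ 0.48017065 -0.25664216  0.07      ]
pointer px 27 [ 0.48986149 -0.25071307] ((489.47271728515625, -250.8457794189453), (21.744186401367188, 7.507365703582764), 29.08966064453125)
deck 2219 ((480.73797607421875, -248.88845825195312), (130.04161071777344, 126.4089126586914), 85.51557159423828)
```

```bash
python3 - <<'E'
from h import *
import pickle
F=pickle.load(open("F.pkl","rb"))
G={c:cv2.cvtColor(F[c]["frame"],cv2.COLOR_RGB2GRAY).astype(float) for c in F}
def sc(v,cs):
    s=0
    for c in cs:
        a=[sil(F[c],[obl(.05+d,.036+d,0)],(v[0],v[1],.195,v[2])) for d in(-.006,0,.006,.012)]
        r=a[2]-a[1];o=a[3]-a[2];i=a[1]-a[0];g=G[c]
        s-=(g*r).sum()/r.sum()-.5*(g*o).sum()/o.sum()-.5*(g*i).sum()/i.sum()
    return s
for cs in(("top",),("side",),("top","side")):
    best=min((minimize(sc,[x,y,w],args=(cs,),method="Nelder-Mead",options=dict(initial_simplex=[[x,y,w],[x+.006,y,w],[x,y+.006,w],[x,y,w+.15]])) for x in(.494,.5,.506) for y in(-.064,-.058) for w in(-.2,0)),key=lambda r:r.fun);print(cs,best.x.round(4),np.degrees(best.x[2]),best.fun)
# dial skirt+bar fit
c,s=0,0
from numpy import cos,sin
def dial(x,y,w):
    sk=obl(.056,.0559,0)
    bar=lambda z:np.c_[np.array([[-.025,-.007],[.025,-.007],[.025,.007],[-.025,.007]]),np.full(4,z)]
    return [np.r_[sk+[0,0,.065],sk+[0,0,.075]],np.r_[bar(.074),bar(.101)]]
for cs in(("top",),("side",),("top","side")):
    def g(v):
        t=0
        for c in cs:
            u0,v0=dict(top=(388,259),side=(350,301))[c]
            m=np.clip((150-G[c])/80,0,1);k=np.zeros_like(m);k[v0-15:v0+15,u0-15:u0+15]=1
            q=sil(F[c],dial(0,0,0),(v[0],v[1],0,v[2]));t+=(np.abs(q-m)*k).sum()
        return t
    best=min((minimize(g,[.479,-.256,w],method="Nelder-Mead",options=dict(initial_simplex=[[.479,-.256,w],[.484,-.256,w],[.479,-.25,w],[.479,-.256,w+.2]])) for w in(.3,.6)),key=lambda r:r.fun);print("dial",cs,best.x.round(4),np.degrees(best.x[2]),best.fun)
E
```

```text
('top',) [ 0.4959 -0.0581  0.0148] 0.845901448650881 -27.631994092324366
('side',) [ 0.4924 -0.0609 -0.1379] -7.8987515698106945 -10.523027684534476
('top', 'side') [ 0.4941 -0.0589 -0.1657] -9.493461020581096 -32.13509972509938
dial ('top',) [ 0.479  -0.256   0.5784] 33.13731531868443 53.96004885770381
dial ('side',) [ 0.4749 -0.2593  0.6262] 35.87969444095423 52.652451513335116
dial ('top', 'side') [ 0.4783 -0.2564  0.6724] 38.52623729424361 134.47279424779117
```

```bash
cat > mv.py <<'E'
import sys,numpy as np
from scipy.spatial.transform import Rotation as Ro
from bench import bot
o=bot.get_obs();R=Ro.from_euler("xyz",o["orientation"]);x,y,z,yaw=map(float,sys.argv[1:5])
T=Ro.from_euler("xyz",[np.pi,0,np.radians(yaw)])
print("t",round(o["time_s"],2),"pos",o["position"].round(4),"yaw",np.degrees(o["orientation"]).round(1),"w",round(o["gripper_width"],4),"lin",R.inv().apply(np.array([x,y,z])-o["position"]).round(4),"tw",np.degrees((R.inv()*T).as_rotvec()).round(1),"j",o["joints"].round(2))
E
python3 mv.py .4714 .2548 .25 146
```

```text
t 1.0 pos [0.1221 0.5363 0.1947] yaw [180.    0.  167.2] w 0.0857 lin [-0.4031 -0.1969 -0.0553] tw [ 0.   0.  21.2] j [ 1.28  0.3   1.52 -0.    1.32 -0.07]
```

```bash
python3 -m pendant '[{"linear":[-0.2,-0.1,-0.055],"twist":[0,0,11],"grip":1},{"linear":[-0.2,-0.1,-0.055],"twist":[0,0,11],"grip":1},{"linear":[-0.25,-0.12,-0.055],"twist":[0,0,14],"grip":1},{"linear":[-0.3,-0.147,-0.055],"twist":[0,0,17],"grip":1},{"linear":[-0.403,-0.197,-0.055],"twist":[0,0,21.2],"grip":1},{"linear":[-0.403,-0.197,-0.055],"twist":[0,0,21.2],"grip":1},{"linear":[-0.403,-0.197,-0.055],"twist":[0,0,21.2],"grip":1},{"linear":[-0.403,-0.197,-0.055],"twist":[0,0,21.2],"grip":1},{"linear":[-0.403,-0.197,-0.055],"twist":[0,0,21.2],"grip":1},{"linear":[-0.403,-0.197,-0.055],"twist":[0,0,21.2],"grip":1},{"linear":[-0.403,-0.197,-0.055],"twist":[0,0,21.2],"grip":1},{"linear":[-0.403,-0.197,-0.055],"twist":[0,0,21.2],"grip":1}]'; python3 mv.py .4714 .2548 .066 146
```

```text
time_s: 2.2
position: [0.4706, 0.2554, 0.2496]
orientation: [-3.141, -0.0, 2.548]
wrist_force: [0.7, 0.2, -0.5]
gripper_width: 0.0854
grip_force: 0.0
t 2.2 pos [0.4706 0.2554 0.2496] yaw [-180.   -0.  146.] w 0.0854 lin [-0.001   0.      0.1836] tw [-0. -0.  0.] j [ 0.43  0.23  1.48  0.    1.43 -0.55]
```

```bash
python3 -m pendant '[{"linear":[-0.001,0,0.05],"twist":[0,0,0],"grip":0.6},{"linear":[-0.001,0,0.1],"twist":[0,0,0],"grip":0.6},{"linear":[-0.001,0,0.14],"twist":[0,0,0],"grip":0.6},{"linear":[-0.001,0,0.17],"twist":[0,0,0],"grip":0.6},{"linear":[-0.001,0,0.183],"twist":[0,0,0],"grip":0.6},{"linear":[-0.001,0,0.183],"twist":[0,0,0],"grip":0.6},{"linear":[-0.001,0,0.183],"twist":[0,0,0],"grip":0},{"linear":[-0.001,0,0.183],"twist":[0,0,0],"grip":0},{"linear":[-0.001,0,0.183],"twist":[0,0,0],"grip":0},{"linear":[-0.001,0,0.183],"twist":[0,0,0],"grip":0},{"linear":[-0.001,0,0.183],"twist":[0,0,0],"grip":0},{"linear":[-0.001,0,0.183],"twist":[0,0,0],"grip":0}]'; python3 mv.py .4714 .2548 .30 146
```

```text
time_s: 3.4
position: [0.4722, 0.2542, 0.0668]
orientation: [3.141, 0.0, 2.548]
wrist_force: [-0.6, 0.1, 0.5]
gripper_width: 0.0002
grip_force: 0.0
t 3.4 pos [0.4722 0.2542 0.0668] yaw [180.   0. 146.] w 0.0002 lin [ 1.000e-03  1.000e-04 -2.332e-01] tw [ 0.  0. -0.] j [ 0.43  0.41  1.69 -0.    1.04 -0.55]
```

```bash
python3 - <<'E'
from bench import bot
from h import *
import pickle
F={c:bot.grab_frame(c) for c in("side","top")};pickle.dump(F,open("F.pkl","wb"))
im=[]
for c in("top","side"):
    u,v=proj(F[c],[.472,.254,.06])[0].astype(int);im.append(cv2.resize(F[c]["frame"][v-45:v+45,u-45:u+45,::-1],(390,390),interpolation=cv2.INTER_CUBIC));print(c,u,v)
    for d in bot.masks_of(c,"pusher")[:2]: print(c,d["score"],d["box"])
cv2.imwrite("pics/miss.png",np.hstack(im))
E
```

```text
top 193 265
top 0.58 [195.7, 254.4, 207.3, 270.9]
side 252 220
side 0.94 [244.7, 212.4, 263.0, 238.8]
side 0.3 [338.0, 290.7, 361.9, 313.9]
```

View pics/miss.png

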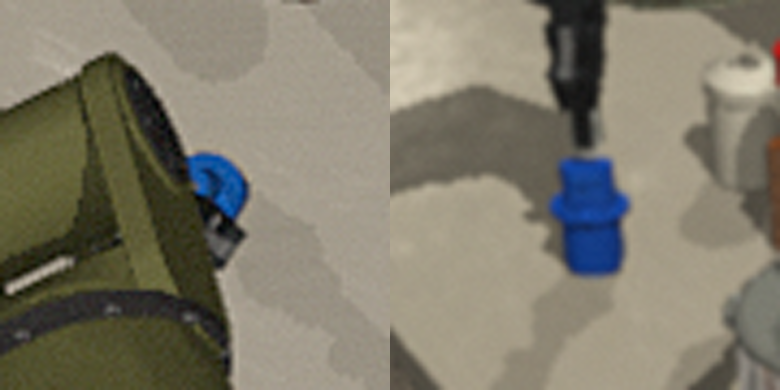

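```bash
python3 - <<'E'
from h import *
import pickle
F=pickle.load(open("F.pkl","rb"))
for c in F:
  print(c,"start tcp",proj(F[c],[.122,.536,.1945]),"tcp z",[ (z,proj(F[c],[.472,.254,z])[0].round(1)) for z in(.067,.08,.092,.1,.13)])
u,v=252,215
a=cv2.resize(F["side"]["frame"][v-30:v+30,u-25:u+25,::-1],(500,600),interpolation=cv2.INTER_CUBIC)
b=cv2.imread("pics/side0.png")[130:190,80:105+0]
b=cv2.resize(b,(250,600),interpolation=cv2.INTER_CUBIC);cv2.imwrite("pics/tip.png",np.hstack([a,b]))
E
```

```text
side start tcp [[107.99283921 177.36473413]] tcp z [(0.067, array([252.8, 218.7])), (0.08, array([252.4, 215.2])), (0.092, array([252.1, 212. ])), (0.1, array([251.9, 209.8])), (0.13, array([251.1, 201.4]))]
top start tcp [[ 50.96527307 423.76914941]] tcp z [(0.067, array([192.5, 265.6])), (0.08, array([191.2, 265.4])), (0.092, array([190. , 265.3])), (0.1, array([189.1, 265.2])), (0.13, array([185.9, 264.9]))]
```

View pics/tip.png

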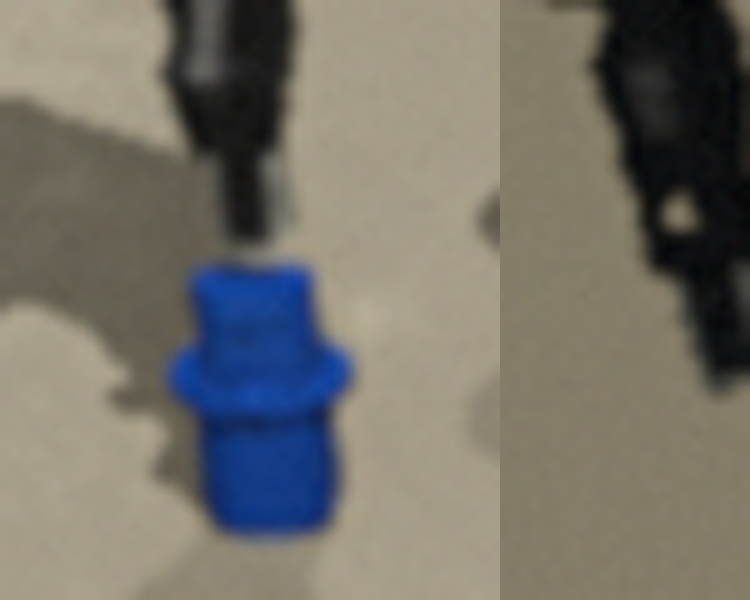

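```bash
python3 -m pendant '[{"linear":[0,0,-0.04],"twist":[0,0,0],"grip":0},{"linear":[0,0,-0.08],"twist":[0,0,0],"grip":0},{"linear":[0.0,0.05,-0.1],"twist":[0,0,0],"grip":0},{"linear":[0.0,0.1,-0.1],"twist":[0,0,0],"grip":0},{"linear":[0.0,0.15,-0.1],"twist":[0,0,0],"grip":0},{"linear":[0,0.15,-0.1],"twist":[0,0,0],"grip":0},{"linear":[0,0.15,-0.1],"twist":[0,0,0],"grip":0}]'
python3 - <<'E'
from bench import bot
from h import *
import pickle
F={c:bot.grab_frame(c) for c in("side","top")}
o=bot.get_obs();p=o["position"];print(p,o["joints"])
im=[]
for c in("top","side"):
    q=proj(F[c],p)[0];u,v=q.astype(int);w=30
    a=cv2.resize(F[c]["frame"][v-w:v+w,u-w:u+w,::-1],(400,400),interpolation=cv2.INTER_CUBIC)
    s=400/(2*w)
    for dz in(0,.03,.06):
        k=(proj(F[c],p+[0,0,dz])[0]-[u-w,v-w]+.5)*s;cv2.circle(a,tuple(k.astype(int)),3,(0,0,255),-1)
    im.append(a);print(c,q)
cv2.imwrite("pics/tip2.png",np.hstack(im))
E
```

```text
time_s: 4.3
position: [0.5558, 0.3789, 0.1651]
orientation: [-3.14, -0.001, 2.549]
wrist_force: [0.9, 0.6, 0.1]
gripper_width: -0.0001
grip_force: 0.0
[0.55566576 0.37773024 0.1667473 ] [ 5.42576999e-01  5.98431106e-01  1.15971898e+00 -1.23155873e-04
  1.38387691e+00 -4.34101168e-01]
top [129.87256987 230.63442829]
side [256.0867475  171.48307667]
```

View pics/tip2.png

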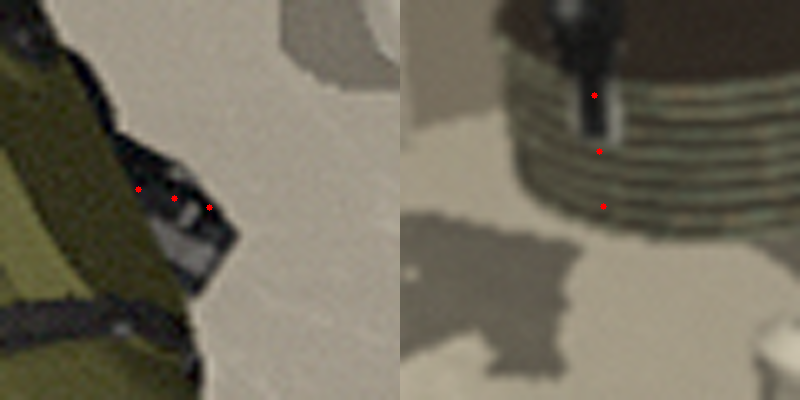

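```bash
python3 mv.py .4714 .2548 .08 146;python3 mv.py .4714 .2548 .03 146
```

```text
t 4.4 pos [0.5557 0.3777 0.1667] yaw [-180.   -0.  146.] w 0.0002 lin [ 0.001  -0.149   0.0868] tw [-0. -0. -0.] j [ 0.54  0.6   1.16 -0.    1.38 -0.43]
t 4.4 pos [0.5557 0.3777 0.1667] yaw [-180.   -0.  146.] w 0.0002 lin [ 0.001  -0.149   0.1368] tw [-0. -0. -0.] j [ 0.54  0.6   1.16 -0.    1.38 -0.43]
```

```bash
python3 -m pendant '[{"linear":[0.001,-0.05,0],"twist":[0,0,0],"grip":0.7},{"linear":[0.001,-0.1,0],"twist":[0,0,0],"grip":0.7},{"linear":[0.001,-0.149,0],"twist":[0,0,0],"grip":0.7},{"linear":[0.001,-0.149,0],"twist":[0,0,0],"grip":0.7},{"linear":[0.001,-0.149,0.03],"twist":[0,0,0],"grip":0.7},{"linear":[0.001,-0.149,0.06],"twist":[0,0,0],"grip":0.7},{"linear":[0.001,-0.149,0.09],"twist":[0,0,0],"grip":0.7},{"linear":[0.001,-0.149,0.11],"twist":[0,0,0],"grip":0.7},{"linear":[0.001,-0.149,0.126],"twist":[0,0,0],"grip":0.7},{"linear":[0.001,-0.149,0.135],"twist":[0,0,0],"grip":0.7},{"linear":[0.001,-0.149,0.135],"twist":[0,0,0],"grip":0.7}]'
python3 -m pendant '[{"linear":[0,0,0],"twist":[0,0,0],"grip":0},{"linear":[0,0,0],"twist":[0,0,0],"grip":0},{"linear":[0,0,0],"twist":[0,0,0],"grip":0},{"linear":[0,0,0],"twist":[0,0,0],"grip":0},{"linear":[0,0,0],"twist":[0,0,0],"grip":0},{"linear":[0,0,0],"twist":[0,0,0],"grip":0},{"linear":[0,0,0],"twist":[0,0,0],"grip":0},{"linear":[0,0,0],"twist":[0,0,0],"grip":0}]'
```

```text
time_s: 5.5
position: [0.4714, 0.2551, 0.0315]
orientation: [-3.141, -0.0, 2.547]
wrist_force: [-0.0, -0.2, 0.1]
gripper_width: 0.0597
grip_force: 0.0
time_s: 6.3
position: [0.4723, 0.2558, 0.0326]
orientation: [3.14, 0.001, 2.548]
wrist_force: [-1.0, -0.4, 7.1]
gripper_width: 0.0168
grip_force: 59.1
```

```bash
python3 -m pendant '[{"linear":[0,0,-0.04],"twist":[0,0,0],"grip":0},{"linear":[0,0,-0.09],"twist":[0,0,0],"grip":0},{"linear":[0,0,-0.14],"twist":[0,0,0],"grip":0},{"linear":[0,0,-0.19],"twist":[0,0,0],"grip":0},{"linear":[0,0,-0.237],"twist":[0,0,0],"grip":0},{"linear":[0,0,-0.237],"twist":[0,0,0],"grip":0},{"linear":[0,0,-0.237],"twist":[0,0,0],"grip":0}]'; python3 mv.py .495 -.059 .27 175.1
```

```text
time_s: 7.0
position: [0.4719, 0.2556, 0.2691]
orientation: [3.14, 0.001, 2.548]
wrist_force: [-0.5, 0.4, -2.4]
gripper_width: 0.017
grip_force: 59.2
t 7.0 pos [0.4719 0.2556 0.2691] yaw [179.9   0.  146. ] w 0.017 lin [-0.1952 -0.2478 -0.0011] tw [  0.1   0.1 -29.1] j [ 0.43  0.22  1.45 -0.    1.47 -0.55]
```

```bash
python3 -m pendant '[{"linear":[-0.03,-0.04,0],"twist":[0,0,-5],"grip":0},{"linear":[-0.06,-0.076,0],"twist":[0,0,-10],"grip":0},{"linear":[-0.09,-0.114,0],"twist":[0,0,-15],"grip":0},{"linear":[-0.12,-0.152,0],"twist":[0,0,-20],"grip":0},{"linear":[-0.15,-0.19,0],"twist":[0,0,-25],"grip":0},{"linear":[-0.18,-0.228,0],"twist":[0,0,-29],"grip":0},{"linear":[-0.195,-0.248,-0.001],"twist":[0,0,-29.1],"grip":0},{"linear":[-0.195,-0.248,-0.001],"twist":[0,0,-29.1],"grip":0},{"linear":[-0.195,-0.248,-0.001],"twist":[0,0,-29.1],"grip":0}]'
python3 - <<'E'
from bench import bot
from h import *
import pickle
F={c:bot.grab_frame(c) for c in("side","top")};pickle.dump(F,open("F2.pkl","wb"))
o=bot.get_obs();p=o["position"];print(p,np.degrees(o["orientation"]))
a=[cv2.resize(F["side"]["frame"][150:250,262:362,::-1],(500,500),interpolation=cv2.INTER_CUBIC)]
cv2.imwrite("pics/over.png",a[0])
b=F["side"]["frame"].astype(np.float32);m=np.clip((b[...,2]-b[...,0]+5)/45,0,1);k=np.zeros_like(m);q=proj(F["side"],p-[0,0,.0])[0];u,v=q.astype(int);k[v-35:v+40,u-22:u+22]=1;m*=k;print(q,m.sum())
# fit z and along-image x with top/side: unknown lateral in side, z fixed by assumption -> report both
S=F["side"]
for fx in("z","y","none"):
    def g(w):
        pose=(p[0],p[1]+w[0],p[2]-.0326+w[1],np.radians(-4.9+w[2]*1000)) 
        return np.abs(sil(S,PUSH,pose)-m).sum()
r=min((minimize(g,[0,0,a],method="Nelder-Mead",options=dict(initial_simplex=[[0,0,a],[.006,0,a],[0,.006,a],[0,0,a+.01]])) for a in(-.01,0,.01)),key=lambda r:r.fun);print("dy,dz,dyaw(mdeg)",r.x,r.fun)
E
```

```text
time_s: 7.9
position: [0.4942, -0.0592, 0.2681]
orientation: [3.141, -0.003, 3.054]
wrist_force: [0.0, 0.1, -0.9]
gripper_width: 0.0167
grip_force: 59.2
[ 0.49444381 -0.05822176  0.26876849] [ 1.79981154e+02 -9.08025561e-02  1.75119485e+02]
[310.05390403 197.64035854] 525.93335
dy,dz,dyaw(mdeg) [-0.00096382 -0.00172575  0.01472992] 142.99476623535156
```

View pics/over.png

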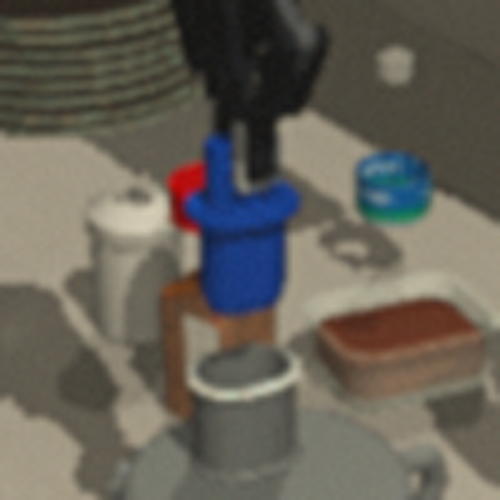

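```bash
python3 - <<'E'
from h import *
import pickle
S=pickle.load(open("F2.pkl","rb"))["side"];b=S["frame"].astype(np.float32);m=np.clip((b[...,2]-b[...,0]-5)/45,0,1)
k=np.zeros_like(m);k[188:220,290:332]=1;m*=k;g=b.mean(2)
lat=S["R"][0]; lat=lat/np.linalg.norm(lat[:2])
def gp(w,yaw): 
    s=sil(S,PUSH[:2],(.4944+w[0]*lat[0],-.0585+w[0]*lat[1],.236+w[1],np.radians(yaw)))
    return (np.abs(s-m)*k).sum()
for yaw in(-15,-10,-5,0,5): 
    r=minimize(gp,[0,0],args=(yaw,),method="Nelder-Mead",options=dict(initial_simplex=[[0,0],[.006,0],[0,.006]]));print("pusher lat,z",yaw,r.x.round(4),r.fun)
def gr(w,yaw):
    a=[sil(S,[obl(.05+d,.036+d,0)],(.4944+w[0]*lat[0],-.0585+w[0]*lat[1],.195+w[1],np.radians(yaw))) for d in(-.006,0,.006,.012)]
    r=a[2]-a[1];o=a[3]-a[2];i=a[1]-a[0];return -((g*r).sum()/r.sum()-.5*(g*o).sum()/o.sum()-.5*(g*i).sum()/i.sum())
for yaw in(-15,-10,-5,0,5):
    r=min((minimize(gr,[x,0],args=(yaw,),method="Nelder-Mead",options=dict(initial_simplex=[[x,0],[x+.004,0],[x,.004]])) for x in(-.003,0,.003)),key=lambda r:r.fun);print("tube lat,z",yaw,r.x.round(4),r.fun)
E
```

```text
pusher lat,z -15 [0.0006 0.0003] 38.3725471496582
pusher lat,z -10 [ 0.0009 -0.0002] 34.92156982421875
pusher lat,z -5 [ 0.001  -0.0001] 29.389543533325195
pusher lat,z 0 [ 0.0008 -0.0002] 23.707189559936523
pusher lat,z 5 [ 0.0006 -0.0001] 20.120262145996094
tube lat,z -15 [-0.0019 -0.0025] -10.919181823730469
tube lat,z -10 [-0.0012 -0.0021] -10.471309661865234
tube lat,z -5 [-0.0004 -0.0022] -9.871273040771484
tube lat,z 0 [-0.0001 -0.0052] -9.768592834472656
tube lat,z 5 [ 0.0003 -0.004 ] -10.12015151977539
```

```bash
python3 -m pendant '[{"linear":[0.001,-0.0004,0.015],"twist":[0,0,0],"grip":0},{"linear":[0.001,-0.0004,0.03],"twist":[0,0,0],"grip":0},{"linear":[0.001,-0.0004,0.038],"twist":[0,0,0],"grip":0},{"linear":[0.001,-0.0004,0.042],"twist":[0,0,0],"grip":0},{"linear":[0.001,-0.0004,0.045],"twist":[0,0,0],"grip":0},{"linear":[0.001,-0.0004,0.045],"twist":[0,0,0],"grip":0}]'; python3 mv.py .4935 -.0588 .2236 175.1
```

```text
time_s: 8.6
position: [0.4937, -0.0592, 0.2247]
orientation: [3.142, 0.0, 3.056]
wrist_force: [-0.9, 0.1, -1.0]
gripper_width: 0.0169
grip_force: 59.2
t 8.6 pos [ 0.4937 -0.0592  0.2247] yaw [180.    0.  175.1] w 0.0169 lin [0.0003 0.0004 0.0011] tw [ 0.  0. -0.] j [-0.19  0.16  1.62  0.    1.36 -1.68]
```

```bash
python3 -m pendant '[{"linear":[0,0,0.004],"twist":[0,0,0],"grip":0},{"linear":[0,0,0.007],"twist":[0,0,0],"grip":0},{"linear":[0,0,0.01],"twist":[0,0,0],"grip":0},{"linear":[0,0,0.01],"twist":[0,0,0],"grip":0}]'
```

```text
time_s: 9.0
position: [0.494, -0.0585, 0.2147]
orientation: [3.14, 0.001, 3.056]
wrist_force: [3.2, 7.0, -1.3]
gripper_width: 0.0169
grip_force: 59.4
```

```bash
python3 -m pendant '[{"linear":[-0.0005,0.001,0],"twist":[0,0,0],"grip":0},{"linear":[-0.0005,0.001,0.005],"twist":[0,0,0],"grip":0},{"linear":[-0.0005,0.001,0.01],"twist":[0,0,0],"grip":0},{"linear":[-0.0005,0.001,0.01],"twist":[0,0,0],"grip":0}]'
```

```text
time_s: 9.4
position: [0.494, -0.0583, 0.2037]
orientation: [3.141, -0.001, 3.056]
wrist_force: [1.5, 3.2, -3.7]
gripper_width: 0.0169
grip_force: 59.0
```

```bash
python3 -m pendant '[{"linear":[-0.0003,0.0007,0.005],"twist":[0,0,0],"grip":0},{"linear":[-0.0003,0.0007,0.01],"twist":[0,0,0],"grip":0},{"linear":[-0.0003,0.0007,0.015],"twist":[0,0,0],"grip":0},{"linear":[-0.0003,0.0007,0.02],"twist":[0,0,0],"grip":0},{"linear":[-0.0003,0.0007,0.023],"twist":[0,0,0],"grip":0},{"linear":[-0.0003,0.0007,0.023],"twist":[0,0,0],"grip":0}]'
```

```text
time_s: 10.0
position: [0.4944, -0.0578, 0.1812]
orientation: [3.142, -0.001, 3.056]
wrist_force: [0.4, 0.4, -1.2]
gripper_width: 0.0169
grip_force: 59.3
```

```bash
python3 -m pendant '[{"linear":[0,0,0.003],"twist":[0,0,0],"grip":0},{"linear":[0,0,0.005],"twist":[0,0,0],"grip":0},{"linear":[0,0,0.006],"twist":[0,0,0],"grip":0},{"linear":[0,0,0.006],"twist":[0,0,0],"grip":0}]'
```

```text
time_s: 10.4
position: [0.4947, -0.0578, 0.1757]
orientation: [-3.142, 0.0, 3.056]
wrist_force: [0.6, -0.6, -0.6]
gripper_width: 0.0164
grip_force: 59.3
```

```bash
python3 -m pendant '[{"linear":[0,0,0],"twist":[0,0,0],"grip":0.5},{"linear":[0,0,0],"twist":[0,0,0],"grip":0.5},{"linear":[0,0,0],"twist":[0,0,0],"grip":0.5},{"linear":[0,0,0],"twist":[0,0,0],"grip":0.5},{"linear":[0,0,-0.03],"twist":[0,0,0],"grip":0.5},{"linear":[0,0,-0.07],"twist":[0,0,0],"grip":0.5},{"linear":[0,0,-0.1],"twist":[0,0,0],"grip":0.5},{"linear":[0,-0.05,-0.1],"twist":[0,0,8],"grip":0.5},{"linear":[0,-0.1,-0.1],"twist":[0,0,16],"grip":0.5},{"linear":[0,-0.15,-0.1],"twist":[0,0,24],"grip":0.5},{"linear":[0,-0.198,-0.1],"twist":[0,0,32],"grip":0.5},{"linear":[0,-0.198,-0.1],"twist":[0,0,40],"grip":0.5}]'
python3 - <<'E'
from bench import bot
from h import *
import pickle
F={c:bot.grab_frame(c) for c in("side","top")};pickle.dump(F,open("F3.pkl","wb"))
b=[cv2.resize(F["side"]["frame"][190:260,270:350,::-1],(400,350),interpolation=cv2.INTER_CUBIC),cv2.resize(F["top"]["frame"][215:285,275:355,::-1],(400,350),interpolation=cv2.INTER_CUBIC)]
cv2.imwrite("pics/seat.png",np.hstack(b))
for c in F:
    f=F[c]["frame"].astype(np.float32);m=np.clip((f[...,2]-f[...,0]-5)/45,0,1);q=proj(F[c],[.4947,-.0578,.215])[0];u,v=q.astype(int);k=np.zeros_like(m);k[v-18:v+18,u-18:u+18]=1;m*=k
    for h in(.195,.199,.204):
        r=minimize(lambda w:(np.abs(sil(F[c],PUSH[1:],(w[0],w[1],h-.052,-.085))-m)*k).sum(),[.4947,-.0578],method="Nelder-Mead",options=dict(initial_simplex=[[.4947,-.0578],[.5,-.0578],[.4947,-.052]]));print(c,h,r.x.round(4),r.fun)
E
python3 mv.py .477 -.2565 .2 30
```

```text
time_s: 11.6
position: [0.4765, -0.2596, 0.275]
orientation: [-3.141, -0.001, 2.347]
wrist_force: [-0.2, 1.1, 0.0]
gripper_width: 0.0427
grip_force: 0.0
side 0.195 [ 0.4952 -0.0586] 57.45621109008789
side 0.199 [ 0.4917 -0.0626] 61.666664123535156
side 0.204 [ 0.487  -0.0695] 67.52156829833984
top 0.195 [ 0.4944 -0.0596] 12.72156810760498
top 0.199 [ 0.4941 -0.0594] 14.921568870544434
top 0.204 [ 0.4939 -0.0595] 17.420915603637695
t 11.7 pos [ 0.4773 -0.256   0.2753] yaw [-180.    -0.   134.8] w 0.0429 lin [-0.0002 -0.0005  0.0753] tw [ -0.   -0.  104.8] j [-0.56  0.23  1.42  0.    1.49 -1.34]
```

View pics/seat.png

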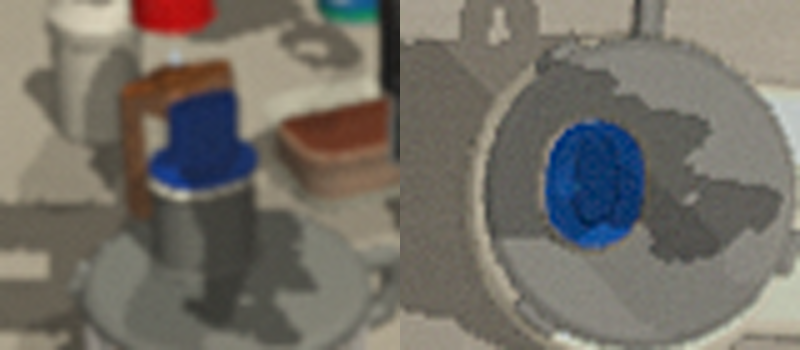

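```bash
python3 -m pendant '[{"linear":[0,-0.0005,0.01],"twist":[0,0,8.5],"grip":0.5},{"linear":[0,-0.0005,0.02],"twist":[0,0,17],"grip":0.5},{"linear":[0,-0.0005,0.03],"twist":[0,0,25.5],"grip":0.5},{"linear":[0,-0.0005,0.04],"twist":[0,0,34],"grip":0.5},{"linear":[0,-0.0005,0.05],"twist":[0,0,42.5],"grip":0.5},{"linear":[0,-0.0005,0.06],"twist":[0,0,51],"grip":0.5},{"linear":[0,-0.0005,0.07],"twist":[0,0,59.5],"grip":0.5},{"linear":[0,-0.0005,0.08],"twist":[0,0,68],"grip":0.5},{"linear":[0,-0.0005,0.09],"twist":[0,0,76.5],"grip":0.5},{"linear":[0,-0.0005,0.1],"twist":[0,0,85],"grip":0.5},{"linear":[0,-0.0005,0.1],"twist":[0,0,93.5],"grip":0.5},{"linear":[0,-0.0005,0.1],"twist":[0,0,102],"grip":0.5}]'; python3 mv.py .4773 -.257 .05 30.5
```

```text
time_s: 12.9
position: [0.4775, -0.2543, 0.1756]
orientation: [-3.141, 0.0, 0.578]
wrist_force: [-0.9, 0.4, 0.6]
gripper_width: 0.0428
grip_force: 0.0
t 12.9 pos [ 0.4775 -0.2543  0.1756] yaw [-180.     0.    33.1] w 0.0428 lin [-0.0017  0.0022  0.1256] tw [-0.   0.   2.6] j [-0.56  0.3   1.57  0.    1.27  0.44]
```

```bash
python3 -m pendant '[{"linear":[-0.0008,0.0012,0.03],"twist":[0,0,2],"grip":0.5},{"linear":[-0.0008,0.0012,0.06],"twist":[0,0,2],"grip":0.5},{"linear":[-0.0008,0.0012,0.09],"twist":[0,0,2],"grip":0.5},{"linear":[-0.0008,0.0012,0.11],"twist":[0,0,2],"grip":0.5},{"linear":[-0.0008,0.0012,0.12],"twist":[0,0,2],"grip":0.5},{"linear":[-0.0008,0.0012,0.125],"twist":[0,0,2],"grip":0.5},{"linear":[-0.0008,0.0012,0.125],"twist":[0,0,2],"grip":0.5}]'; python3 mv.py .4773 -.257 .05 30.5
python3 -m pendant '[{"linear":[0,0,0],"twist":[0,0,0],"grip":0},{"linear":[0,0,0],"twist":[0,0,0],"grip":0},{"linear":[0,0,0],"twist":[0,0,0],"grip":0},{"linear":[0,0,0],"twist":[0,0,0],"grip":0},{"linear":[0,0,0],"twist":[0,0,0],"grip":0},{"linear":[0,0,0],"twist":[0,0,0],"grip":0}]'; python3 -c "
from bench import bot
o=bot.get_obs();print(o['wrist_force'],o['wrist_torque'],o['position'])"
```

```text
time_s: 13.6
position: [0.4776, -0.2566, 0.051]
orientation: [3.141, -0.0, 0.544]
wrist_force: [-0.3, -0.6, 0.3]
gripper_width: 0.0426
grip_force: 0.0
t 13.6 pos [ 0.4776 -0.2566  0.051 ] yaw [180.   -0.   31.2] w 0.0426 lin [-0.0004  0.0002  0.001 ] tw [ 0.  -0.   0.7] j [-0.56  0.45  1.68  0.    1.01  0.47]
time_s: 14.2
position: [0.4773, -0.2564, 0.0519]
orientation: [-3.141, -0.001, 0.542]
wrist_force: [-5.0, 6.7, 10.2]
gripper_width: 0.0122
grip_force: 59.0
[-5.00142873  6.67201353 10.23192372] [ 1.19763503  0.81551675 -0.38737879] [ 0.47733467 -0.25639533  0.05188362]
```

```bash
python3 -m pendant '[{"linear":[0,-0.0007,-0.0007],"twist":[0,0,0],"grip":0},{"linear":[0,-0.0007,-0.0007],"twist":[0,0,6],"grip":0},{"linear":[0,-0.0007,-0.0007],"twist":[0,0,12],"grip":0},{"linear":[0,-0.0007,-0.0007],"twist":[0,0,18],"grip":0},{"linear":[0,-0.0007,-0.0007],"twist":[0,0,24],"grip":0},{"linear":[0,-0.0007,-0.0007],"twist":[0,0,30],"grip":0},{"linear":[0,-0.0007,-0.0007],"twist":[0,0,35],"grip":0},{"linear":[0,-0.0007,-0.0007],"twist":[0,0,35],"grip":0}]';  python3 -c "
from bench import bot
o=bot.get_obs();print(o['wrist_force'],o['wrist_torque'],o['position'],o['orientation'])"
```

```text
time_s: 15.0
position: [0.4771, -0.2559, 0.052]
orientation: [-3.141, -0.0, -0.07]
wrist_force: [-1.5, 4.9, 5.5]
gripper_width: 0.0123
grip_force: 60.0
[-1.47768797  4.94471339  5.4613277 ] [0.80204992 0.22934386 0.10418591] [ 0.4770977  -0.25590009  0.05196154] [-3.14133140e+00 -4.37061622e-04 -6.97041526e-02]
```

```bash
python3 -m pendant '[{"linear":[0,0,0],"twist":[0,0,6],"grip":0},{"linear":[0,0,0],"twist":[0,0,12],"grip":0},{"linear":[0,0,0],"twist":[0,0,18],"grip":0},{"linear":[0,0,0],"twist":[0,0,24],"grip":0},{"linear":[0,0,0],"twist":[0,0,30],"grip":0},{"linear":[0,0,0],"twist":[0,0,35],"grip":0},{"linear":[0,0,0],"twist":[0,0,35],"grip":0}]';  python3 - <<'E'
from bench import bot
from h import *
o=bot.get_obs();print(o['wrist_force'],o['wrist_torque'],o['position'],o['orientation'],o['gripper_width'])
F={c:bot.grab_frame(c) for c in("side","top")}
b=[cv2.resize(F["side"]["frame"][270:330,310:390,::-1],(400,300),interpolation=cv2.INTER_CUBIC),cv2.resize(F["top"]["frame"][230:290,348:428,::-1],(400,300),interpolation=cv2.INTER_CUBIC)]
cv2.imwrite("pics/dial.png",np.hstack(b))
E
```

```text
time_s: 15.7
position: [0.4772, -0.2555, 0.0519]
orientation: [-3.141, 0.0, -0.68]
wrist_force: [0.9, 8.0, 4.5]
gripper_width: 0.012
grip_force: 60.2
[0.93084182 7.98400708 4.5143076 ] [1.45754357 0.00611772 0.18291597] [ 0.47723366 -0.25545169  0.05194278] [-3.14052447e+00  1.65480252e-04 -6.79879220e-01] 0.012028986458723792
```

View pics/dial.png

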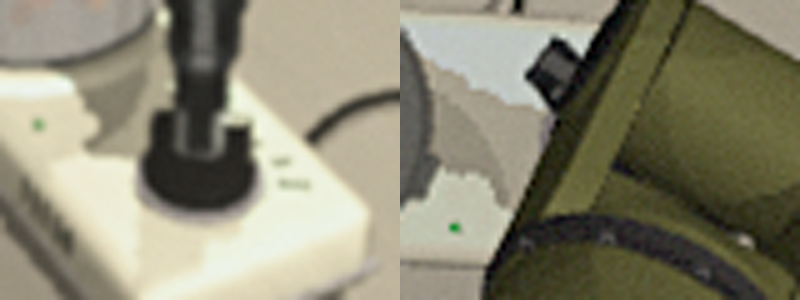

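```bash
for i in 1 2; do python3 -m pendant '[{"linear":[0,0,0],"twist":[0,0,1.5],"grip":0},{"linear":[0,0,0],"twist":[0,0,1.5],"grip":0},{"linear":[0,0,0],"twist":[0,0,1.5],"grip":0}]' | grep orient;  python3 -c "
from bench import bot
o=bot.get_obs();print(o['wrist_force'],o['wrist_torque'],o['orientation'])"; done
```

```text
orientation: [-3.141, 0.0, -0.703]
[0.03134865 9.39961184 4.11518716] [ 1.52693529e+00 -1.75249013e-04  2.13850887e-01] [-3.14051252e+00  2.08825046e-04 -7.02886874e-01]
orientation: [-3.14, 0.0, -0.729]
[0.76902004 9.35080846 4.16401854] [1.48194411 0.00617439 0.21713292] [-3.14049510e+00  1.58775457e-04 -7.28992006e-01]
```

```bash
for i in 1 2; do python3 -m pendant '[{"linear":[0,0,0],"twist":[0,0,1.5],"grip":0},{"linear":[0,0,0],"twist":[0,0,1.5],"grip":0},{"linear":[0,0,0],"twist":[0,0,1.5],"grip":0}]' | grep orient;  python3 -c "
from bench import bot
o=bot.get_obs();print(o['wrist_force'],o['wrist_torque'],o['orientation'])"; done
```

```text
orientation: [-3.141, 0.0, -0.754]
[0.22280997 9.3752631  5.62078409] [1.49087349 0.04060007 0.88859218] [-3.14081203e+00  1.65373813e-04 -7.54206193e-01]
orientation: [-3.141, 0.0, -0.78]
[-0.45747758  8.24086289  4.58480892] [ 1.5154341  -0.07643212  1.28054904] [-3.14106821e+00  1.15930266e-04 -7.79668088e-01]
```

```bash
python3 -m pendant '[{"linear":[0,0,0],"twist":[0,0,-1.5],"grip":0},{"linear":[0,0,0],"twist":[0,0,-1.5],"grip":0},{"linear":[0,0,0],"twist":[0,0,-1.5],"grip":0},{"linear":[0,0,0],"twist":[0,0,-1.5],"grip":0},{"linear":[0,0,0],"twist":[0,0,-1.5],"grip":0},{"linear":[0,0,0],"twist":[0,0,-1.5],"grip":0},{"linear":[0,0,0],"twist":[0,0,-1.5],"grip":0},{"linear":[0,0,0],"twist":[0,0,-1.5],"grip":0}]'; python3 -c "
from bench import bot
o=bot.get_obs();print(o['wrist_torque'],o['orientation'],o['grip_force'])
if o['wrist_torque'][2]>.1 and o['grip_force']>40: print(bot.finish_job())"
```

```text
time_s: 17.8
position: [0.4773, -0.2554, 0.052]
orientation: [-3.141, 0.0, -0.754]
wrist_force: [1.1, 8.5, 5.8]
gripper_width: 0.0121
grip_force: 60.6
[ 1.50686257 -0.06088198  0.83402958] [-3.14083111e+00  1.20690577e-04 -7.54080270e-01] 60.64236223697662
the job is handed in; nothing more can be done
None
```

The pusher is seated in the feed tube with its collar on the rim. The dial is held against its end stop, past the third step, and the job was handed in at about 18 s. The finish call returned no verdict.

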